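# Seat the dosing head and draw its piston for inspection

## Robot

A 6-joint arm with a two-finger parallel gripper is mounted at the origin on a cart in front of the work surface, level with it; the furniture and walls round the work are solid. World frame = base frame: x ahead of the robot, y to its left, z up, the work surface at z = 0. Lengths are in mm, angles in rad, forces in N, time in s.
With the tool pointing down it reaches from about 225 to 875 mm from the base axis. Payload 3.4 kg.
Tool frame: the origin (TCP) lies on the centre line of the jaws, within the pads' length; the fingertips stand 11 mm ahead of it and the grasp point (between the pads) lies 8 mm behind it (robot.finger_overhang is the distance from the TCP to the fingertips, in mm); z points along the fingers, y is the line along which they close (so a half turn about z gives the same grasp; the last joint's range is limited). The gripper opens to 85 mm and grips with 20 to 120 N. Pads are 22 mm wide; open, the fingers measure 114 mm over their backs; the gripper's body (76 mm by 85 mm) begins 54 mm behind the grasp point. The pads swing forward as they close: fully open they stand 13 mm farther back than shut.
Start: joints at [1.042, 0.276, 1.505, -0, 1.361, -0.121], TCP at [228.059, 527.874, 242.328] pointing down, gripper open.
Joint ranges: [-2.89, 2.89], [-0.75, 2.08], [0.22, 2.7], [-1.18, 4.32], [0.11, 2.71], [-2.7, 2.7]. Speed limits (rad/s): [2.57, 2.57, 3.14, 3.14, 3.14, 3.14].

## Interface

Orientations are given as a unit quaternion [x, y, z, w].
In Python, from cell import telemetry, capture, calibration, workorder, robot gives the robot as it stands.
- The arm moves only by the tool apply_moves, never from a script. Its argument "steps" is a list of rows, each a list of 3 entries, a list of its own where there are three numbers: the closure, from -1 (fully open) to 1 (shut), then the shift along the tool's x, y, z in m, then the turn, a rotation vector about the tool's x, y, z in degrees. In form: [[hand, [x, y, z], [rx, ry, rz]], ...]. A call has exactly 10 rows; each row shifts and turns the commanded pose from where the row before left it, along the tool's axes as they then stand; what a row does not reach is not made up. A row lasts 1/10 s, in which the tool goes at most 50 mm and 8.59 degrees, less where a joint would pass 70% of its speed; a pose out of reach is approached as far as the arm can. A call with a gripper value outside its range is refused whole. The fingers move at their own pace and stop on an object; "squeeze" is the grip in N (left out, the last holds). Time passes only in rows, so rows that do not move let the fingers close, or fill a call up. It gives the time, the measured TCP pose, the force, the opening and the grip force at its end, in the units of the state.
- telemetry.get_obs(): the state, without advancing time (a new reading comes with each control period).
- capture(name): name is "scene" or "top"; returns (picture, depth): 400x640x3 uint8, red, green, blue; 400x640 float32, mm along the optical axis (not along the pixel's ray), 0 where there is no reading.
- calibration(name): a dict with "K" (3x3 intrinsics, pixels), "position" and "rotation" of the camera in the world. Camera axes: x right, y up, looking along -z (the intrinsics and any distortion apply to the point x, -y, -z); pixel columns grow to the right and rows downward; lengths in mm; the calibration is good to about 2 mm. A picture is of the moment at which its call begins. calibration takes no time and is no camera call.
- workorder.sign_off(): hands the job in; it is judged then, once.
The state is a dict: "time": time; "joint_positions": joint angles; "qvel": joint speeds; "effort": joint torques, N m; "eef_pos": TCP position; "ee_rot": TCP orientation; "contact_force": force on the tool from outside, world axes, zero at the start; "torque": the same for the moment, N m; "grip_width": finger opening in mm; "grip_force": force on a finger pad.
Only numpy, scipy, OpenCV 4.12 (cv2) and the standard library are available. Lean on these libraries where they do the work, as an engineer would, in place of code of your own. Each camera call takes 0.05 s, during which the arm holds its last target. There are 200 camera calls.

## Task

The titrator's dosing head on the service plate is due for its piston check. Push the head into the corner of the plate so that it sits square and flush against both fences; only then draw its piston straight out by the black knob, about 40 mm, so that the dark groove on the rod comes into view, keeping the head against both fences and never pulling the piston right out of its bore. Finish holding the piston there by the knob, still gripped, and leave the vial, calipers, moisture dish and hex key where they lie.

Things in the scene. Friction and masses are not known exactly. Their poses are not given: they have to be found in the camera images.
- service_plate: Fixed aluminium plate 192 x 146 x 12 mm with two steel fences, 14 mm thick, tops 30 mm above the worktop: front fence on the edge nearest the robot, side fence on the right-hand edge. Origin: inner corner of the fences, at worktop height. +x runs along the side fence away from the front fence, +y along the front fence away from the side fence. Its yaw varies by about 0.25 rad either way.
- corner (a point): Inner corner of the two fences on the plate's top face, 12 mm above the worktop; axes as service_plate. The clear plate reaches 178 mm in x and 132 mm in y from here. The head is flush when its origin lies 50 mm in x and 26 mm in y from here with its axes parallel to the plate's.
- dosing_head: Loose aluminium block, about 0.7 kg, 100 (x) x 52 (y) x 64 mm high, standing on the plate; origin: centre of its underside. Starts 20 to 55 mm from each fence, up to 0.2 rad off square. It slides on the plate with about 4 to 9 N of friction. Gripped across its 52 mm width, fingertips above the fences, it can be slid into the corner. Two port plugs on the rear half of its top are 5 mm high.
- gland (a point): Mouth of the bore in the head's front (-x) face, 40 mm above its underside, on its mid plane. The bore runs along the head's x, 17 mm wide and 90 mm deep. A dark round gland collar, 33 mm across, stands out 4 mm round it and passes above the front fence.
- piston: Loose piston in the bore: 16 mm steel rod with a round black knob, 30 mm in diameter and 26 mm long. Origin: knob centre; +x runs along the rod into the bore. Starts fully in: knob centre 45 mm before the head's front face and 51.5 mm above the worktop, 83 mm of rod in the bore. Drag about 5 to 8 N, no spring return; play 1 mm, so a crooked pull binds and drags the head.
- groove (a point): Dark groove round the piston's rod, 3 mm wide, 74.5 mm from the knob centre; hidden 29.5 mm inside the head's front face at the start, it comes wholly clear of the gland collar when the piston is drawn 35 mm along the head's -x, and stands 5 mm clear at 40 mm.
- calipers: Bystander: steel calipers, 210 mm long and 64 mm wide, lying to the right of the plate; leave alone. Origin: centre of the underside.
- vial: Bystander: upright sample vial with blue cap, 32 mm in diameter and 72 mm high, to the left of the plate; leave alone. Origin: centre of its base. Behind it to the left stands the bulky analyser with its screen, solid from x = 0.57 m backwards and y = 0.1 to 0.5 m, over half a metre high: bring the arm in past its front, not through it.
- moisture_dish: Bystander: round lidded metal dish, 60 mm in diameter and 34 mm high, to the right in front; leave alone. Origin: centre of its base.
- hex_key: Bystander: L-shaped hex key, 88 x 34 x 7 mm, lying in front to the left of the plate; leave alone. Origin: centre of its underside.
Not all that is in view belongs to the job. Leave any pink look-alike of the dosing_head alone.

How it is judged (in metres and radians):
On the way:
1. the head sits square and flush against both fences, the piston still in (x of dosing_head in the frame of corner between 0.046 and 0.053 m and y of dosing_head in the frame of corner between 0.022 and 0.029 m and z of dosing_head in the frame of corner below 0.004 m and angle between the x axis of dosing_head and the x axis of service_plate, either way round below 0.04 rad and x of piston in the frame of dosing_head above -0.107 m), for 0.2 s.
At the end, for the whole second after the job is handed in: The dosing head stands flat on the plate within 3 mm of both fences and within 0.04 rad of square, the piston is drawn 35 to 50 mm (groove clear) out of the head, in line with the bore within 0.05 rad and at rest, and the fingers still grip it (more than 2 N) (x of dosing_head in the frame of corner between 0.046 and 0.053 m and y of dosing_head in the frame of corner between 0.022 and 0.029 m and z of dosing_head in the frame of corner below 0.004 m and angle between dosing_head's own z axis and vertical below 0.04 rad and angle between the x axis of dosing_head and the x axis of service_plate, either way round below 0.04 rad and x of piston in the frame of dosing_head between -0.145 and -0.13 m and angle between the x axis of piston and the x axis of dosing_head, either way round below 0.05 rad and linear speed of piston below 0.01 m/s and contact force between the fingers and piston above 2 N); the arm keeps its last pose, push and grip.
It fails at once if the piston is pulled (almost) out of its bore: drawn more than 70 mm (x of piston in the frame of dosing_head below -0.165 m).
It fails at once if a bystander is moved by more than 20 mm (distance of any of calipers, vial, moisture_dish, hex_key from where it was at the start of the episode above 0.02 m).
It also fails if it takes over 64 s, if anything falls off the work surface, if the arm or the gripper's body presses on something with over 40 N, if the wrist force passes 120 N, or if a joint passes its speed limit or range.

## Working session

There is one attempt and no reset: what is moved stays moved. The work goes in short steps, Python scripts to look and compute and a tool call to move; the robot and the scene stay as the last step left them, time stands still between calls to the robot, and variables do not carry over. Pictures are saved under pics/ and viewed, at most 10 in all, crops included, and the job is handed in when it is done.

Besides the shell and the picture viewer there is one more tool, called after "Call:" by a JSON object that holds its "name" and its "arguments". apply_moves: Moves the arm, as the interface text tells. Its arguments: {"type":"object","properties":{"steps":{"type":"array"},"squeeze":{"type":"number"}},"required":["steps"]}

```bash
ls; mkdir -p pics; python3 - <<'E'
from cell import telemetry,capture,calibration,robot
import cv2,numpy as np
print(telemetry.get_obs(), robot.finger_overhang)
for n in("scene","top"):
    p,d=capture(n);cv2.imwrite(f"pics/{n}0.png",p[:,:,::-1]);np.save(f"{n}_d.npy",d);np.save(f"{n}_p.npy",p);print(n,calibration(n))
E
```

```text
pics
{'time': 0.0, 'joint_positions': array([ 1.04200572e+00,  2.76593889e-01,  1.50614304e+00, -1.31278900e-05,
        1.36071865e+00, -1.21009793e-01]), 'qvel': array([-0.0010261 , -0.00036444,  0.00169677, -0.00099257,  0.0013776 ,
        0.00042965]), 'effort': array([ 3.23073473e-03, -4.16772366e+01, -2.45812923e+01,  2.42092965e-04,
        1.08660504e-02, -1.35759939e-05]), 'eef_pos': array([227.7791652 , 527.39264477, 241.43639353]), 'ee_rot': array([ 2.02479243e-01,  9.79286112e-01, -8.84775563e-04, -2.91252134e-04]), 'contact_force': array([-0.53760647,  0.3526892 ,  0.29416079]), 'torque': array([-0.00131752, -0.01254213, -0.02840774]), 'grip_force': 0.0, 'grip_width': 85.35331750827183} 11.0
scene {'K': array([[361.0826748 ,   0.        , 321.30089616],
       [  0.        , 361.0826748 , 200.09051221],
       [  0.        ,   0.        ,   1.        ]]), 'position': array([  52.12300759, -554.18211846,  691.88530056]), 'rotation': array([ 0.32620379, -0.16295658, -0.43222805,  0.82475157])}
top {'K': array([[500.04813771,   0.        , 318.10345562],
       [  0.        , 500.04813771, 193.35596151],
       [  0.        ,   0.        ,   1.        ]]), 'position': array([ 345.4833784 , -204.81323845, 1134.20817741]), 'rotation': array([ 0.05598769, -0.0549855 , -0.70016787,  0.70965268])}
```

View pics/scene0.png

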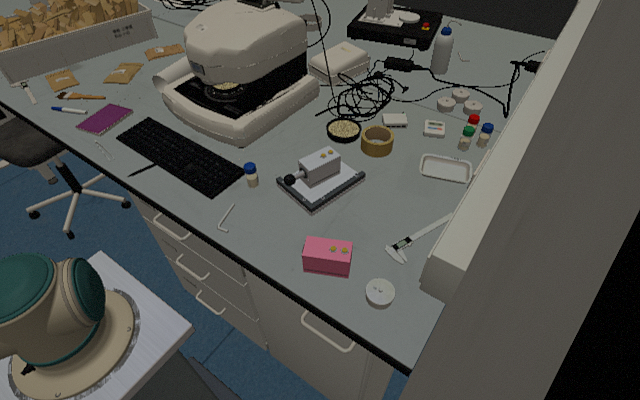

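View pics/top0.png

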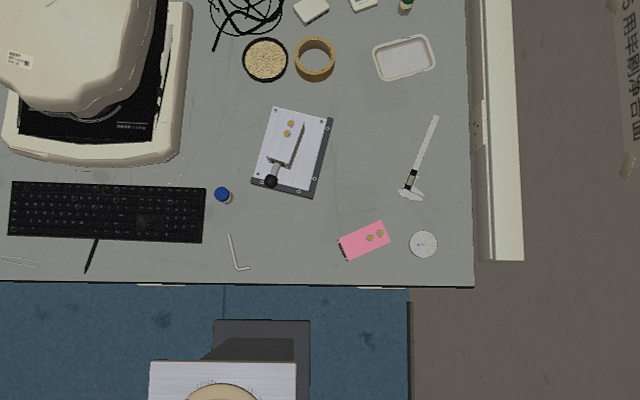

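The real head is the grey block with the black knob: top (288,148), scene (320,165). The pink block at top (364,240), scene (328,256) is the look-alike. I'll check the choice in one close crop and measure.

```bash
cat > h.py <<'E'
import numpy as np,cv2
from scipy.spatial.transform import Rotation as R
from cell import calibration
def cloud(n,d):
    c=calibration(n);K=c["K"];v,u=np.indices(d.shape)
    P=np.stack([(u-K[0,2])/K[0,0]*d,-(v-K[1,2])/K[1,1]*d,-d],-1)
    W=P@R.from_quat(c["rotation"]).as_matrix().T+c["position"]; W[d==0]=np.nan
    return W
def proj(n,p):
    c=calibration(n);K=c["K"];q=(np.atleast_2d(p)-c["position"])@R.from_quat(c["rotation"]).as_matrix()
    return np.stack([K[0,0]*q[:,0]/-q[:,2]+K[0,2],K[1,1]*-q[:,1]/-q[:,2]+K[1,2]],1)
E
python3 - <<'E'
from h import *
for n,(u0,v0,u1,v1) in dict(top=(235,95,345,205),scene=(265,135,375,220)).items():
    d=np.load(n+"_d.npy");p=np.load(n+"_p.npy");W=cloud(n,d)[v0:v1,u0:u1].reshape(-1,3)
    c=p[v0:v1,u0:u1].reshape(-1,3).astype(float)
    for lab,lo,hi in(("table",-6,5),("plate",8,17),("fence",26,35),("headtop",72,79.5)):
        m=(W[:,2]>lo)&(W[:,2]<hi);q=W[m]
        if lab=='table': print(n,lab,m.sum(),np.nanmedian(q[:,2]));continue
        r=cv2.minAreaRect(q[:,:2].astype(np.float32));print(n,lab,m.sum(),np.nanmedian(q,0).round(1),np.array(cv2.boxPoints(r)).round(1).tolist(),np.round(r[1],1))
    k=(c.max(1)<60)&(W[:,2]>45)&(W[:,2]<75);print(n,"knob",k.sum(),W[k].mean(0),W[k].min(0),W[k].max(0))
p=np.load("top_p.npy")[95:205,235:345,::-1];a=cv2.resize(p,None,fx=5,fy=5,interpolation=2)
cv2.imwrite("pics/crop0.png",a)
E
```

```text
top table 6783 0.10876776739291927
top plate 2615 [ 617.2 -155.6   12.2] [[503.79998779296875, -188.8000030517578], [696.5999755859375, -235.1999969482422], [730.9000244140625, -93.0999984741211], [538.0, -46.599998474121094]] [146.2 198.3]
top fence 824 [ 553.8 -190.6   30.2] [[509.1000061035156, -190.1999969482422], [695.2999877929688, -234.8000030517578], [729.5, -92.4000015258789], [543.2000122070312, -47.70000076293945]] [146.5 191.5]
top headtop 986 [ 631.  -127.8   76. ] [[575.5999755859375, -136.8000030517578], [672.2000122070312, -169.6999969482422], [689.0999755859375, -120.19999694824219], [592.5, -87.19999694824219]] [ 52.3 102.1]
top knob 165 [ 548.03321799 -100.72326665   61.70418646] [ 528.93214919 -166.77686162   45.39756229] [664.61252731 -83.34429843  68.91741398]
scene table 5627 0.38333342594364694
scene plate 1209 [ 605.3 -166.1   12.5] [[506.70001220703125, -54.599998474121094], [511.0, -240.89999389648438], [873.7000122070312, -232.39999389648438], [869.2999877929688, -46.099998474121094]] [362.7 186.3]
scene fence 701 [ 579.3 -186.5   30.1] [[507.3999938964844, -223.3000030517578], [838.5999755859375, -248.89999389648438], [852.0, -76.0], [520.7999877929688, -50.5]] [173.4 332.2]
scene headtop 526 [ 628.9 -131.4   76.3] [[575.2999877929688, -141.0], [673.4000244140625, -173.3000030517578], [690.5999755859375, -121.19999694824219], [592.5, -88.9000015258789]] [ 54.9 103.3]
scene knob 137 [ 549.33138581 -108.13735588   59.88158327] [ 528.09337726 -129.74571995   45.06851562] [592.18761545 -88.65996079  70.76562936]
```

View pics/crop0.png

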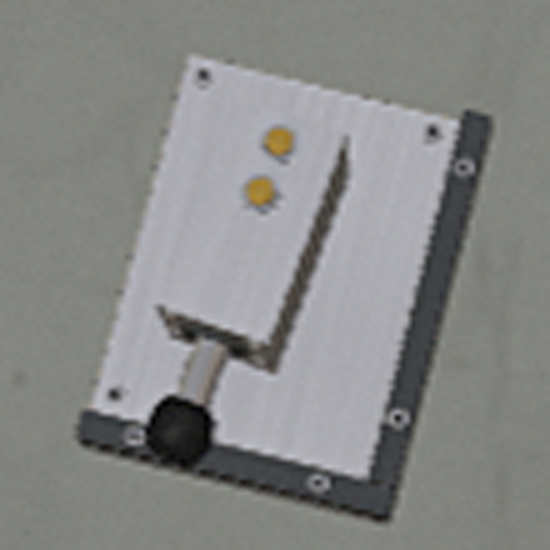

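The crop shows the grey head with two brass plugs at its rear, the black knob at top (271,181), and dark fences at the front and right, so the choice is confirmed. The plate yaw is about -0.235 rad and the inner corner is near (526,-180). The head centre is near (632,-128) with yaw -0.328, and its height and sizes agree with the description. I'm moving off in front of the analyser.

Call:
{"name": "apply_moves", "arguments": {"steps": [[-1,[-0.034,-0.033,0],[0,0,0]],[-1,[-0.034,-0.033,0],[0,0,0]],[-1,[-0.034,-0.033,0],[0,0,0]],[-1,[-0.034,-0.033,0],[0,0,0]],[-1,[-0.034,-0.033,0],[0,0,0]],[-1,[-0.034,-0.033,0],[0,0,0]],[-1,[-0.034,-0.033,0],[0,0,0]],[-1,[-0.034,-0.033,0],[0,0,0]],[-1,[-0.034,-0.033,0],[0,0,0]],[-1,[-0.034,-0.033,0],[0,0,0]]], "squeeze": 40}}

```text
time: 1.1
eef_pos: [409.4, 88.3, 242.2]
ee_rot: [0.202, 0.979, 0.0, 0.0]
contact_force: [1.3, 0.5, -0.4]
grip_width: 85.5
grip_force: 0.0
```

```bash
cat >> h.py <<'E'
def delta(xyz,yaw=None,obs=None):
    "shift in tool axes (m) and turn about tool z (deg) so that tool y lies along yaw+90deg, tool x along -yaw"
    from cell import telemetry
    o=obs or telemetry.get_obs();r=R.from_quat(o["ee_rot"])
    t=r.inv().apply(np.array(xyz)-o["eef_pos"])/1000
    rv=None
    if yaw is not None:
        c,s=np.cos(yaw),np.sin(yaw)
        T=R.from_matrix(np.array([[-c,-s,0],[-s,c,0],[0,0,-1]]).T)
        rv=np.degrees((r.inv()*T).as_rotvec()).round(2)
    print("shift",t.round(4),"turn",rv)
E
python3 -c "
from h import *
delta([632.5,-129,140],-0.328)"
```

```text
shift [-0.291  -0.111   0.1022] turn [ 0.02  0.   -4.57]
```

Call:
{"name": "apply_moves", "arguments": {"steps": [[-1,[-0.036,-0.0138,0.0128],[0,0,0]],[-1,[-0.036,-0.0138,0.0128],[0,0,0]],[-1,[-0.036,-0.0138,0.0128],[0,0,0]],[-1,[-0.036,-0.0138,0.0128],[0,0,0]],[-1,[-0.036,-0.0138,0.0128],[0,0,0]],[-1,[-0.036,-0.0138,0.0128],[0,0,0]],[-1,[-0.036,-0.0138,0.0128],[0,0,0]],[-1,[-0.036,-0.0138,0.0128],[0,0,0]],[-1,[0,0,0],[0,0,-4.57]],[-1,[0,0,0],[0,0,0]]]}}

```text
time: 2.1
eef_pos: [629.8, -126.2, 138.1]
ee_rot: [0.164, 0.986, 0.0, -0.001]
contact_force: [-0.4, -0.4, 0.8]
grip_width: 85.0
grip_force: 0.0
```

```bash
python3 -c "
from h import *
delta([632.5,-129,50],-0.328)"
```

```text
shift [-0.0038 -0.0018  0.0881] turn [ 0.01 -0.17 -0.08]
```

Call:
{"name": "apply_moves", "arguments": {"steps": [[-1,[-0.004,-0.002,0],[0,0,0]],[-1,[0,0,0.022],[0,0,0]],[-1,[0,0,0.022],[0,0,0]],[-1,[0,0,0.022],[0,0,0]],[-1,[0,0,0.022],[0,0,0]],[-1,[0,0,0],[0,0,0]],[1,[0,0,0],[0,0,0]],[1,[0,0,0],[0,0,0]],[1,[0,0,0],[0,0,0]],[1,[0,0,0],[0,0,0]]]}}

```text
time: 3.1
eef_pos: [634.1, -129.3, 53.9]
ee_rot: [0.163, 0.987, -0.0, 0.002]
contact_force: [-0.9, -1.5, 6.5]
grip_width: 51.5
grip_force: 45.2
```

Call:
{"name": "apply_moves", "arguments": {"steps": [[1,[0,0,0],[0,0,0]],[1,[0,0,0],[0,0,0]],[1,[0,0,0],[0,0,0]],[1,[0,0,0],[0,0,0]],[1,[0,0,0],[0,0,0]],[1,[0,0,0],[0,0,0]],[1,[0,0,0],[0,0,0]],[1,[0,0,0],[0,0,0]],[1,[0,0,0],[0,0,0]],[1,[0,0,0],[0,0,0]]]}}

```text
time: 4.1
eef_pos: [634.1, -129.3, 53.9]
ee_rot: [0.163, 0.987, -0.0, 0.002]
contact_force: [-0.4, -0.8, 6.0]
grip_width: 51.7
grip_force: 45.2
```

```bash
python3 - <<'E'
from h import *
from cell import capture,telemetry
for n in("top","scene"):
    p,d=capture(n); W=cloud(n,d)
    if n=="top": cv2.imwrite("pics/t1.png",cv2.resize(p[80:220,215:375,::-1],None,fx=4,fy=4))
    else: cv2.imwrite("pics/s1.png",cv2.resize(p[115:225,255:395,::-1],None,fx=4,fy=4))
o=telemetry.get_obs();print(o["eef_pos"],o["ee_rot"],o["grip_width"],o["grip_force"],o["contact_force"])
delta([632,-129,50],-0.235)
E
```

```text
[ 634.066127   -129.32029887   53.91089443] [ 1.63216506e-01  9.86588820e-01 -4.12795580e-04  1.64364230e-03] 51.87991598485143 45.18785431981087 [-1.15415925 -1.41681955  6.16830834]
shift [ 0.0021 -0.0004  0.0039] turn [-0.02  0.19 -5.32]
```

View pics/s1.png

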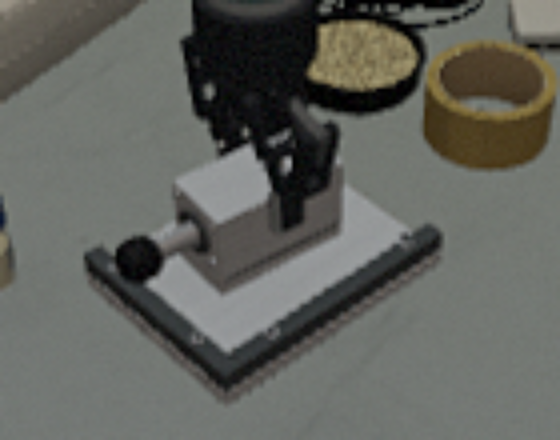

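The fingers hold the head across its 52 mm width, with the tips above the fences. I'll square it, then slide it toward the corner and stop a few mm short.

Call:
{"name": "apply_moves", "arguments": {"steps": [[1,[0,0,-0.002],[0,0,-1.33]],[1,[0,0,0],[0,0,-1.33]],[1,[0,0,0],[0,0,-1.33]],[1,[0,0,0],[0,0,-1.33]],[1,[0,0,0],[0,0,0]],[1,[0.007,-0.008,0],[0,0,0]],[1,[0.007,-0.008,0],[0,0,0]],[1,[0.007,-0.008,0],[0,0,0]],[1,[0.007,-0.008,0],[0,0,0]],[1,[0.007,-0.008,0],[0,0,0]]]}}

```text
time: 5.2
eef_pos: [588.9, -159.8, 53.9]
ee_rot: [0.118, 0.993, 0.0, 0.0]
contact_force: [4.0, 1.6, -2.9]
grip_width: 51.7
grip_force: 44.2
```

Call:
{"name": "apply_moves", "arguments": {"steps": [[1,[0,0,0],[0,0,0]],[1,[0,0,0],[0,0,0]],[1,[0,0,0],[0,0,0]],[1,[0,0,0],[0,0,0]],[1,[0,0,0],[0,0,0]],[1,[0,0,0],[0,0,0]],[1,[0,0,0],[0,0,0]],[1,[0,0,0],[0,0,0]],[1,[0,0,0],[0,0,0]],[1,[0,0,0],[0,0,0]]]}}

```text
time: 6.2
eef_pos: [587.4, -160.7, 54.1]
ee_rot: [0.117, 0.993, -0.001, -0.002]
contact_force: [-6.1, -3.8, 4.0]
grip_width: 51.4
grip_force: 44.8
```

```bash
cat >> h.py <<'E'
C=np.array([526.,-179.9]);YAW=-0.235
def inplate(p):
    c,s=np.cos(YAW),np.sin(YAW);d=np.asarray(p)[...,:2]-C
    return np.stack([d@[c,s],d@[-s,c]],-1)
E
python3 - <<'E'
from h import *
from cell import telemetry,capture
o=telemetry.get_obs();print(inplate(o["eef_pos"]));delta([632,-129,50],YAW)
p,d=capture("scene");W=cloud("scene",d)[115:225,255:395].reshape(-1,3)
m=(W[:,2]>18)&(W[:,2]<72);L=inplate(W[m]);print(L.shape)
# right face of head (normal -y) and front face (normal -x): histogram
h=W[m][:,2]
s=(L[:,0]>0)&(L[:,0]<140)&(L[:,1]>2)&(L[:,1]<80)&(h>33)
b=np.histogram2d(L[s,0],L[s,1],bins=[np.arange(0,141,10),np.arange(0,81,4)])[0].astype(int);print(b)
E
```

```text
[55.21108448 32.93622537]
shift [-0.0361  0.0412  0.0038] turn [-0.19 -0.24  0.05]
(3130, 2)
[[ 0 22 12 12 15 12 12  7  5  5  6  6  4  9  2  0  0  0  0  0]
 [ 1 36  0  0  0  0  0  0  0  0  0  0  0  0  0  0  0  0  0  0]
 [ 4 32  0  0  0  0  0  0  0  0  0  0  0  0  0  0  0  0  0  0]
 [ 1 32  0  0  0  0  0  0  0  0  0  0  0  0  0  0  0  0  0  0]
 [ 6 26  0  0  0  0  0  0  0  0  0  0  0  0  0  0  0  0  0  0]
 [ 1  6  0  0  0  0  0  0  0  0  0  0  0  0  0  0  0  0  1  0]
 [ 0  3  0  0  0  0  0  0  0  0  0  0  0  0  0  0  0  0  0  0]
 [ 1 12  0  0  0  0  0  0  0  0  0  0  0  0  0  0  0  0  0  0]
 [ 0 16  0  0  0  0  0  0  0  0  0  0  0  0  0  0  0  0  0  0]
 [ 4 15  0  0  0  0  0  0  0  0  0  0  0  0  0  0  0  0  0  0]
 [ 1 15  0  0  0  0  0  0  0  0  0  0  0  0  0  0  0  0  0  0]
 [ 0  0  0  0  0  0  0  0  0  0  0  0  0  0  0  0  0  0  0  0]
 [ 0  0  0  0  0  0  0  0  0  0  0  0  0  0  0  0  0  0  0  0]
 [ 0  0  0  0  0  0  0  0  0  0  0  0  0  0  0  0  0  0  0  0]]
```

About 7 mm remains in y and 3–4 mm in x. I'll press into the side fence first.

Call:
{"name": "apply_moves", "arguments": {"steps": [[1,[0.001,-0.002,0],[0,0,0]],[1,[0.001,-0.002,0],[0,0,0]],[1,[0,-0.002,0],[0,0,0]],[1,[0,-0.001,0],[0,0,0]],[1,[0,-0.001,0],[0,0,0]],[1,[0,-0.001,0],[0,0,0]],[1,[0,0,0],[0,0,0]],[1,[0,0,0],[0,0,0]],[1,[0,0,0],[0,0,0]],[1,[0,0,0],[0,0,0]]]}}

```text
time: 7.25
eef_pos: [586.3, -165.8, 54.0]
ee_rot: [0.118, 0.993, 0.002, 0.0]
contact_force: [1.1, 5.8, 1.4]
grip_width: 51.8
grip_force: 44.7
```

```bash
python3 - <<'E'
from h import *
from cell import telemetry
o=telemetry.get_obs();print(inplate(o["eef_pos"]),R.from_quat(o["ee_rot"]).inv().apply(o["contact_force"]));delta([632,-129,50],YAW)
E
```

```text
[55.33355124 27.7929684 ] [ 0.29477047  5.85237319 -1.34858384]
shift [-0.0359  0.0464  0.0041] turn [ 0.18  0.02 -0.03]
```

Call:
{"name": "apply_moves", "arguments": {"steps": [[1,[0.001,-0.001,0],[0,0,0]],[1,[0.001,-0.001,0],[0,0,0]],[1,[0.001,-0.001,0],[0,0,0]],[1,[0.001,0,0],[0,0,0]],[1,[0.001,0,0],[0,0,0]],[1,[0.001,0,0],[0,0,0]],[1,[0.001,0,0],[0,0,0]],[1,[0,0,0],[0,0,0]],[1,[0,0,0],[0,0,0]],[1,[0,0,0],[0,0,0]]]}}

```text
time: 8.25
eef_pos: [583.2, -167.3, 54.4]
ee_rot: [0.118, 0.993, 0.002, 0.005]
contact_force: [9.6, 7.1, -3.6]
grip_width: 51.7
grip_force: 43.9
```

```bash
cat > st.py <<'E'
from h import *
from cell import telemetry
o=telemetry.get_obs();print(inplate(o["eef_pos"]),R.from_quat(o["ee_rot"]).inv().apply(o["contact_force"]));delta([632,-129,50],YAW)
E
python3 st.py
```

```text
[52.7382623 25.5686406] [-7.59443744  9.11041099  3.71708392]
shift [-0.0384  0.0487  0.005 ] turn [ 0.26  0.54 -0.09]
```

Call:
{"name": "apply_moves", "arguments": {"steps": [[1,[0.001,-0.001,0],[0,0,0]],[1,[0.001,-0.001,0],[0,0,0]],[1,[0.001,-0.001,0],[0,0,0]],[1,[0.001,0,0],[0,0,0]],[1,[0,0,0],[0,0,0]],[1,[0,0,0],[0,0,0]],[1,[0,0,0],[0,0,0]],[1,[0,0,0],[0,0,0]],[1,[0,0,0],[0,0,0]],[1,[0,0,0],[0,0,0]]]}}

```text
time: 9.25
eef_pos: [582.2, -167.3, 54.9]
ee_rot: [0.119, 0.993, 0.004, 0.008]
contact_force: [16.0, 13.6, -5.8]
grip_width: 51.5
grip_force: 44.3
```

```bash
cat > meas.py <<'E'
from h import *
from cell import capture
import sys
for n,(u0,v0,u1,v1) in dict(top=(235,95,345,215),scene=(265,135,375,220)).items():
    p,d=capture(n);cv2.imwrite(f"pics/{n}_{sys.argv[1]}.png",cv2.resize(p[v0:v1,u0:u1,::-1],None,fx=5,fy=5,interpolation=2))
    W=cloud(n,d)[v0:v1,u0:u1].reshape(-1,3);L=inplate(W);z=W[:,2]
    m=(z>73)&(z<79)&(L[:,0]>-10)&(L[:,0]<115)&(L[:,1]>-10)&(L[:,1]<70)
    r=cv2.minAreaRect(L[m].astype(np.float32));print(n,"headtop",m.sum(),[np.round(a,1) for a in r])
    f=(z>26)&(z<34)&(L[:,0]>-30)&(L[:,0]<100)
    for nm,k,ax in (("front",f&(L[:,1]>60)&(L[:,0]<20),0),("side",f&(L[:,0]>110)&(L[:,1]<20),1)): 
        if k.any(): print(nm,np.percentile(L[k,ax],[2,98]).round(1))
E
python3 st.py; python3 meas.py 2
```

```text
[51.76115425 25.3871135 ] [-12.2973679   16.92323387   6.16784623]
shift [-0.0393  0.0488  0.006 ] turn [ 0.52  0.9  -0.15]
top headtop 149 [array([21.1, 23.9]), array([55.9, 43.8]), np.float64(86.0)]
front [-12.3   0.6]
scene headtop 367 [array([41.5, 27.1]), array([70. , 85.8]), np.float64(80.5)]
front [-13.    0.5]
```

View pics/scene_2.png

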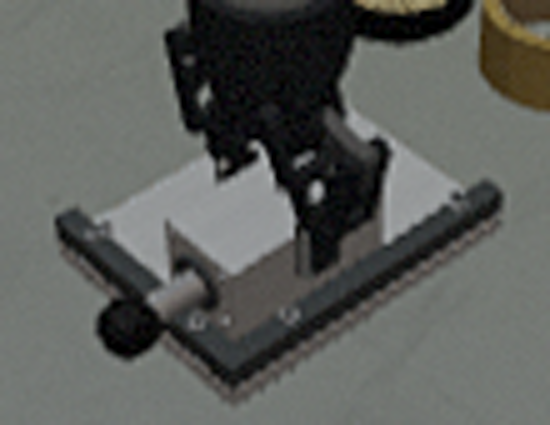

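The forces rise (12 N in x, 17 N in y) with almost no further motion, and the picture shows the head up against both fences at its front-right corner. I'll release and rise.

Call:
{"name": "apply_moves", "arguments": {"steps": [[-1,[0,0,0],[0,0,0]],[-1,[0,0,0],[0,0,0]],[-1,[0,0,0],[0,0,0]],[-1,[0,0,0],[0,0,0]],[-1,[0,0,0],[0,0,0]],[-1,[0,0,0],[0,0,0]],[-1,[0,0,-0.02],[0,0,0]],[-1,[0,0,-0.03],[0,0,0]],[-1,[0,0,-0.03],[0,0,0]],[-1,[0,0,-0.03],[0,0,0]]]}}

```text
time: 10.35
eef_pos: [573.2, -171.0, 164.9]
ee_rot: [0.117, 0.993, 0.0, -0.0]
contact_force: [1.5, 1.0, -0.5]
grip_width: 85.5
grip_force: 0.0
```

Call:
{"name": "apply_moves", "arguments": {"steps": [[-1,[-0.04,0,-0.02],[0,0,0]],[-1,[-0.04,0,-0.02],[0,0,0]],[-1,[-0.04,0,-0.02],[0,0,0]],[-1,[-0.04,0,-0.02],[0,0,0]],[-1,[0,0,0],[0,0,0]],[-1,[0,0,0],[0,0,0]],[-1,[0,0,0],[0,0,0]],[-1,[0,0,0],[0,0,0]],[-1,[0,0,0],[0,0,0]],[-1,[0,0,0],[0,0,0]]]}}

```text
time: 11.35
eef_pos: [728.4, -208.0, 244.1]
ee_rot: [0.117, 0.993, 0.0, -0.0]
contact_force: [-0.8, -0.8, -0.5]
grip_width: 85.6
grip_force: 0.0
```

```bash
python3 st.py; python3 meas.py 3
```

```text
[203.41613257  19.78735939] [ 0.56170383 -0.90634272  0.4895678 ]
shift [0.1121 0.0543 0.1941] turn [ 0.01 -0.02 -0.01]
top headtop 904 [array([51.1, 26.3]), array([ 52.2, 101.1]), np.float64(89.7)]
front [-13.5   0.3]
scene headtop 583 [array([52.9, 24.1]), array([101.6,  54.3]), np.float64(0.2)]
front [-13.6   0.2]
```

View pics/top_3.png

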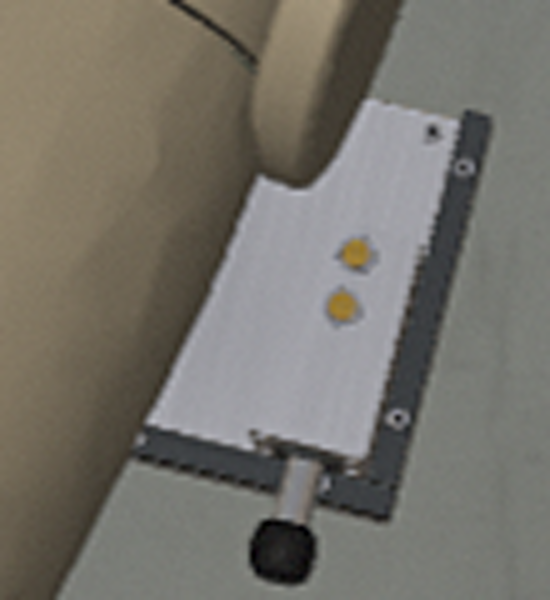

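The head top measures centre (51,26) in the corner frame and is square to within 0.3°, so it is flush within about 1 mm. The knob sits at crop (283,550). I'll measure the knob and go there.

```bash
python3 - <<'E'
from h import *
from cell import capture
for n,(u0,v0,u1,v1) in dict(top=(270,170,310,220),scene=(265,170,320,220)).items():
    p,d=capture(n);W=cloud(n,d)[v0:v1,u0:u1].reshape(-1,3);c=p[v0:v1,u0:u1].reshape(-1,3);L=inplate(W);z=W[:,2]
    k=(c.max(1)<70)&(z>42)&(L[:,0]<-25);print(n,k.sum(),np.percentile(L[k],[2,50,98],axis=0).round(1).tolist(),np.percentile(z[k],[2,98]))
    k=(z>50)&(L[:,0]>-30)&(L[:,0]<-8);print("rod",k.sum(),np.median(L[k],0),np.percentile(z[k],[50,95]))
ex=np.array([np.cos(YAW),np.sin(YAW)]);ey=np.array([-ex[1],ex[0]])
t=C-44.5*ex+26*ey;print(t);delta([*t,140],YAW)
E
```

```text
top 140 [[-56.0, 14.1], [-44.4, 26.3], [-31.8, 39.6]] [53.9905632  67.99310134]
rod 73 [-19.08776379  26.08629099] [57.56866673 61.9609707 ]
scene 125 [[-55.6, 9.7], [-45.8, 18.3], [-29.1, 33.2]] [49.26747907 67.21184249]
rod 48 [-18.1846244   20.27052837] [57.69161001 61.13422435]
[ 488.77702943 -144.25311427]
shift [0.2485 0.0062 0.104 ] turn [ 0.    0.01 -0.01]
```

Call:
{"name": "apply_moves", "arguments": {"steps": [[-1,[0.04,0.001,0],[0,0,0]],[-1,[0.04,0.001,0],[0,0,0]],[-1,[0.04,0.001,0.01],[0,0,0]],[-1,[0.04,0.001,0.02],[0,0,0]],[-1,[0.04,0.001,0.03],[0,0,0]],[-1,[0.04,0.001,0.03],[0,0,0]],[-1,[0.008,0,0.01],[0,0,0]],[-1,[0,0,0],[0,0,0]],[-1,[0,0,0],[0,0,0]],[-1,[0,0,0],[0,0,0]]]}}

```text
time: 12.55
eef_pos: [492.0, -145.7, 145.4]
ee_rot: [0.117, 0.993, -0.001, 0.002]
contact_force: [0.0, -0.0, 0.1]
grip_width: 85.2
grip_force: 0.0
```

```bash
python3 - <<'E'
from h import *
from cell import telemetry
o=telemetry.get_obs();print(inplate(o["eef_pos"]))
ex=np.array([np.cos(YAW),np.sin(YAW)]);ey=np.array([-ex[1],ex[0]])
t=C-44.5*ex+26.3*ey;delta([*t,42],YAW)
E
```

```text
[-41.07556939  25.34556778]
shift [0.0039 0.001  0.1033] turn [-0.04  0.25 -0.01]
```

Call:
{"name": "apply_moves", "arguments": {"steps": [[-1,[0.0035,0.001,0.02],[0,0,0]],[-1,[0,0,0.02],[0,0,0]],[-1,[0,0,0.02],[0,0,0]],[-1,[0,0,0.02],[0,0,0]],[-1,[0,0,0.01],[0,0,0]],[-1,[0,0,0.01],[0,0,0]],[-1,[0,0,0.002],[0,0,0]],[-1,[0,0,0],[0,0,0]],[-1,[0,0,0],[0,0,0]],[-1,[0,0,0],[0,0,0]]]}}

```text
time: 13.55
eef_pos: [486.8, -143.0, 42.6]
ee_rot: [0.117, 0.993, -0.0, 0.001]
contact_force: [-0.8, -0.3, -0.6]
grip_width: 85.4
grip_force: 0.0
```

```bash
python3 st.py
```

```text
[-46.73972152  26.70519879] [ 0.74347395 -0.43896494  0.54976397]
shift [-0.138   0.0475 -0.0072] turn [-0.01  0.09 -0.01]
```

Call:
{"name": "apply_moves", "arguments": {"steps": [[-1,[-0.0015,0,0],[0,0,0]],[-1,[0,0,0],[0,0,0]],[1,[0,0,0],[0,0,0]],[1,[0,0,0],[0,0,0]],[1,[0,0,0],[0,0,0]],[1,[0,0,0],[0,0,0]],[1,[0,0,0],[0,0,0]],[1,[0,0,0],[0,0,0]],[1,[0,0,0],[0,0,0]],[1,[0,0,0],[0,0,0]]], "squeeze": 35}}

```text
time: 14.55
eef_pos: [487.6, -143.2, 41.9]
ee_rot: [0.117, 0.993, -0.0, -0.0]
contact_force: [-1.2, -0.5, 1.7]
grip_width: 28.5
grip_force: 34.4
```

```bash
python3 st.py; python3 meas.py 4
```

```text
[-45.91080771  26.69480322] [ 1.04048256 -0.71310033 -1.70954842]
shift [-0.1371  0.0475 -0.0081] turn [-0.   -0.01 -0.01]
top headtop 362 [array([77.8, 26.3]), array([52. , 47.6]), np.float64(89.7)]
scene headtop 567 [array([52.4, 23.7]), array([ 54.6, 101.6]), np.float64(89.9)]
```

View pics/scene_4.png

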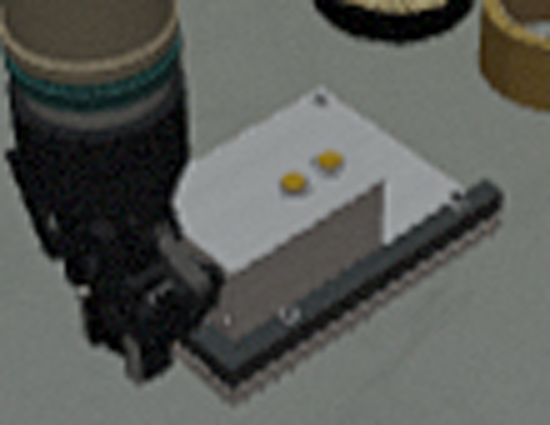

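The knob is gripped (28.5 mm opening, 34 N), and the head is still flush. I'll draw slowly, straight along tool +x.

Call:
{"name": "apply_moves", "arguments": {"steps": [[1,[0.002,0,0],[0,0,0]],[1,[0.002,0,0],[0,0,0]],[1,[0.002,0,0],[0,0,0]],[1,[0.002,0,0],[0,0,0]],[1,[0.002,0,0],[0,0,0]],[1,[0.002,0,0],[0,0,0]],[1,[0.002,0,0],[0,0,0]],[1,[0.002,0,0],[0,0,0]],[1,[0,0,0],[0,0,0]],[1,[0,0,0],[0,0,0]]]}}

```text
time: 15.65
eef_pos: [475.1, -140.3, 42.4]
ee_rot: [0.117, 0.993, -0.001, 0.003]
contact_force: [6.8, -1.3, -3.0]
grip_width: 28.3
grip_force: 34.7
```

```bash
python3 st.py; python3 meas.py 5
```

```text
[-58.7347461   26.62064008] [-6.84470241  0.357292    3.08727441]
shift [-0.15    0.0476 -0.0067] turn [-0.02  0.37 -0.02]
top headtop 561 [array([66.2, 26.4]), array([51.9, 68.8]), np.float64(89.8)]
scene headtop 581 [array([50.9, 24.4]), array([103. ,  55.3]), np.float64(1.3)]
```

Call:
{"name": "apply_moves", "arguments": {"steps": [[1,[0.002,0,0],[0,0,0]],[1,[0.003,0,0],[0,0,0]],[1,[0.003,0,0],[0,0,0]],[1,[0.003,0,0],[0,0,0]],[1,[0.003,0,0],[0,0,0]],[1,[0.003,0,0],[0,0,0]],[1,[0.003,0,0],[0,0,0]],[1,[0.002,0,0],[0,0,0]],[1,[0,0,0],[0,0,0]],[1,[0,0,0],[0,0,0]]]}}

```text
time: 16.75
eef_pos: [454.0, -135.3, 42.6]
ee_rot: [0.117, 0.993, -0.001, 0.004]
contact_force: [6.8, -1.1, -2.1]
grip_width: 28.2
grip_force: 34.8
```

```bash
python3 st.py
```

```text
[-80.37091767  26.59131927] [-6.80833904  0.53053965  2.12291573]
shift [-0.1716  0.0477 -0.0062] turn [-0.03  0.41 -0.03]
```

Drawn 34.5 mm; about 6.5 mm more.

Call:
{"name": "apply_moves", "arguments": {"steps": [[1,[0.002,0,0],[0,0,0]],[1,[0.002,0,0],[0,0,0]],[1,[0.002,0,0],[0,0,0]],[1,[0.001,0,0],[0,0,0]],[1,[0,0,0],[0,0,0]],[1,[0,0,0],[0,0,0]],[1,[0,0,0],[0,0,0]],[1,[0,0,0],[0,0,0]],[1,[0,0,0],[0,0,0]],[1,[0,0,0],[0,0,0]]]}}

```text
time: 17.75
eef_pos: [447.7, -133.9, 42.7]
ee_rot: [0.117, 0.993, -0.001, 0.004]
contact_force: [7.7, -0.8, -3.0]
grip_width: 28.1
grip_force: 34.8
```

```bash
python3 st.py; python3 meas.py 6
```

```text
[-86.8921608   26.52400748] [-7.59317125  1.04335653  3.04144386]
shift [-0.1782  0.0477 -0.0059] turn [-0.04  0.46 -0.02]
top headtop 900 [array([50. , 26.4]), array([ 52.4, 101.3]), np.float64(89.8)]
scene headtop 586 [array([51.2, 23.8]), array([ 55.3, 102.8]), np.float64(89.7)]
front [-12.9   1.2]
```

View pics/top_6.png

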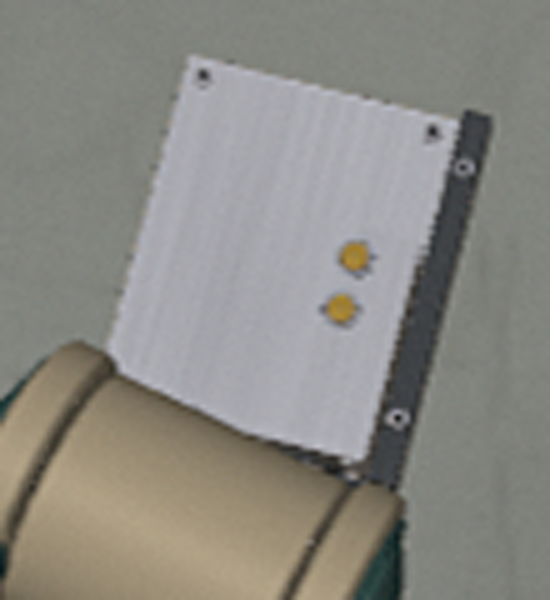

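View pics/scene_6.png

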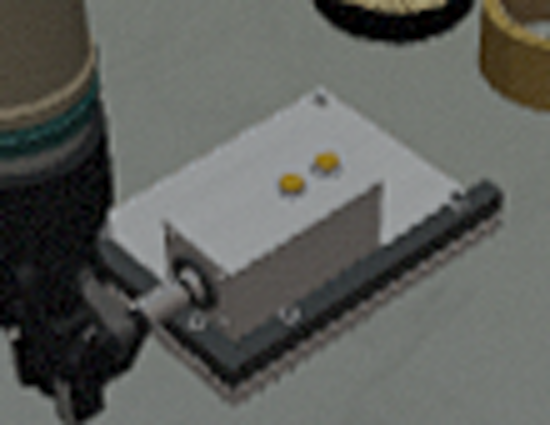

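The top view puts the head at (50.0, 26.4), square and flush after the pull. The groove isn't clear to the eye near scene crop (190,275), so I'll check the brightness along the rod.

```bash
python3 - <<'E'
from h import *
from cell import capture
ex=np.array([np.cos(YAW),np.sin(YAW),0]);ey=np.array([-ex[1],ex[0],0])
p,d=capture("scene");g=p.mean(2).astype(np.float32);W=cloud("scene",d)
xs=np.arange(-42,6,1.5);print(xs.tolist())
for y,z in((19,55),(21,57),(23,59),(25,60)):
    P=np.array([[*C,0]+x*ex+(y-2.5)*ey+[0,0,z] for x in xs]);q=proj("scene",P).astype(np.float32)
    print(y,z,cv2.remap(g,q[:,:1],q[:,1:],1).ravel().round().astype(int).tolist(),q[0],q[-1])
cv2.imwrite("pics/rod.png",cv2.resize(p[180:206,285:315,::-1],None,fx=18,fy=18,interpolation=2))
E
```

```text
[-42.0, -40.5, -39.0, -37.5, -36.0, -34.5, -33.0, -31.5, -30.0, -28.5, -27.0, -25.5, -24.0, -22.5, -21.0, -19.5, -18.0, -16.5, -15.0, -13.5, -12.0, -10.5, -9.0, -7.5, -6.0, -4.5, -3.0, -1.5, 0.0, 1.5, 3.0, 4.5]
19 55 [12, 10, 18, 22, 44, 68, 72, 74, 66, 62, 64, 65, 64, 62, 65, 65, 65, 68, 69, 67, 57, 36, 22, 48, 71, 73, 69, 40, 11, 24, 42, 55] [292.58295 200.8901 ] [307.40283 191.53355]
21 57 [20, 18, 18, 23, 37, 66, 91, 94, 92, 92, 93, 92, 90, 91, 92, 91, 91, 93, 94, 96, 90, 72, 55, 57, 84, 101, 86, 57, 37, 34, 45, 59] [292.0047  199.87192] [306.84534 190.53438]
23 59 [40, 26, 25, 27, 55, 91, 112, 114, 113, 113, 112, 111, 110, 110, 111, 112, 113, 114, 116, 116, 104, 74, 46, 70, 104, 115, 121, 80, 38, 33, 46, 60] [291.42584 198.85268] [306.2873 189.5342]
25 60 [43, 31, 27, 36, 61, 94, 117, 124, 121, 120, 120, 120, 119, 120, 121, 121, 121, 123, 124, 122, 104, 74, 57, 63, 97, 125, 120, 101, 64, 44, 49, 61] [290.87772 198.11726] [305.74695 188.81895]
```

View pics/rod.png

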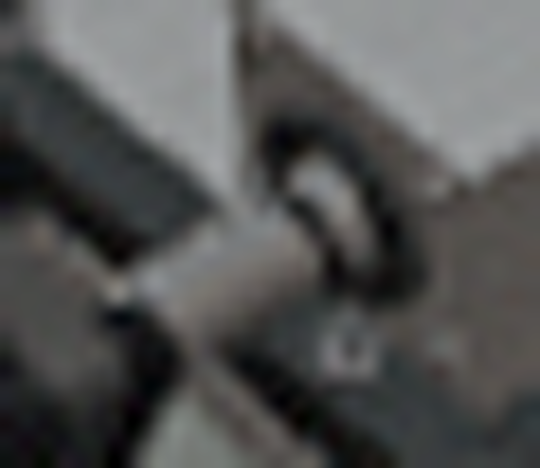

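The dark groove shows at rod crop (320,215), with about 5 mm of bright rod between it and the collar, so the draw is about 40 mm. Handing in.

```bash
python3 -c "
from cell import workorder
print(workorder.sign_off())"
```

```text
the job is handed in; nothing more can be done
None
```

I pushed the dosing head into the corner, square and flush to within about 1 mm of both fences, then drew its piston about 40 mm. The groove shows about 5 mm clear of the collar and the knob is still gripped at about 35 N; I handed the job in, and sign-off returned no verdict.

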